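# Third hand: press a steel block against the sprung stop of a fixture

### The arm

A 6-joint arm with a two-finger parallel gripper is mounted at the origin on a cart in front of the work surface, level with it; the furniture and walls round the work are solid. World frame = base frame: x ahead of the robot, y to its left, z up, the work surface at z = 0. Lengths are in m, angles in rad, forces in N, time in s.
With the tool pointing down it reaches from about 0.375 to 0.9 m from the base axis. Payload 3.1 kg.
Tool frame: the origin (TCP) lies on the centre line of the jaws, within the pads' length; the fingertips stand 11 mm ahead of it and the grasp point (between the pads) lies 8 mm behind it (tip_reach is the distance from the TCP to the fingertips, in m); z points along the fingers, y is the line along which they close (so a half turn about z gives the same grasp; the last joint's range is limited). The gripper opens to 85 mm and grips with 20 to 120 N. Pads are 22 mm wide; open, the fingers measure 114 mm over their backs; the gripper's body (76 mm by 85 mm) begins 54 mm behind the grasp point. The pads swing forward as they close: fully open they stand 13 mm farther back than shut.
Start: joints at [1.069, 0.527, 1.433, -0, 1.181, -0.178], TCP at [0.199, 0.593, 0.242] pointing down, gripper open.
Joint ranges: [-3.08, 3.08], [-0.75, 2.2], [0.22, 2.44], [-1.43, 4.57], [0, 2.65], [-2.85, 2.85]. Speed limits (rad/s): [2.79, 2.79, 3.14, 3.14, 3.14, 3.14].

### API

Orientations are given as a unit quaternion [w, x, y, z].
In Python, from workcell import * gives the robot as it stands.
- The arm moves only by the tool step_arm, never from a script. Its argument "deltas" is a list of rows, each a list of 3 entries, a list of its own where there are three numbers: the turn, a rotation vector about the tool's x, y, z in units of 8 degrees (1.0 is 8 degrees), then the shift along the tool's x, y, z in mm, then the opening, from -1 (shut) to 1 (fully open), so that 0 is half open. A call has 1 to 8 rows; each row shifts and turns the commanded pose from where the row before left it, along the tool's axes as they then stand; what a row does not reach is not made up. A row lasts 1/8 s, in which the tool goes at most 62.5 mm and 10.7 degrees, less where a joint would pass 70% of its speed; a pose out of reach is approached as far as the arm can. A call with a gripper value outside its range is refused whole. The fingers move at their own pace and stop on an object; the grip force is fixed at half the most. Time passes only in rows, so rows that do not move let the fingers close. It gives the time, the measured TCP pose, the force, the opening and the grip force at its end, in the units of the state.
- state(): the state, without advancing time (a new reading comes with each control period).
- capture(name): name is "scene" or "top" or "wrist"; returns a dict with "frame" (480x640x3 uint8, blue, green, red), "intrinsics" (3x3 intrinsics, pixels), "origin" and "attitude" of the camera in the world. Camera axes: x right, y down, z forward; pixel columns grow to the right and rows downward; lengths in m; the calibration is good to about 2 mm. A picture is of the moment at which its call begins. There is no depth.
- job_done(): hands the job in; it is judged then, once.
Trained networks look in a picture, given as the dict that the camera call returned (one of the last four; its "shot" number tells which), for a name from the list of things; names that differ only in an ending like _2 or _b are one class to them, and where a whole thing is asked for, a point or a joint stands for the part that bears it (a point fixed in the world has none). Each returns a list of dicts, best first, with "conf" (0 to 1); they miss things now and then, are a little off and sometimes report something else, mostly with a low value. They report only what shows in the picture. A call takes as long as a camera call. They do not tell look-alikes from the thing itself.
- spot_in(picture, query): "position" ([column, row] as shares, 0 to 1, of the picture: columns of its width, rows of its height, amid what is visible of it).
- cut_out(picture, query): "pixels" (480x640 bool, what is visible of it) and "position" ([column, row] as shares, 0 to 1, of the picture: columns of its width, rows of its height, amid what is visible of it).
The state is a dict: "clock": time; "joint_pos": joint angles; "joint_velocities": joint speeds; "tau": joint torques, N m; "tcp_pos": TCP position; "tcp_rot": TCP orientation; "ft_force": force on the tool from outside, world axes, zero at the start; "moment": the same for the moment, N m; "finger_gap": finger opening in m; "finger_force": force on a finger pad.
Only numpy, scipy, OpenCV 4.12 (cv2) and the standard library are available. Lean on these libraries where they do the work, as an engineer would, in place of code of your own. Each camera call takes 0.05 s, during which the arm holds its last target. There are 200 camera calls.

### The job

Pick up the small plain steel block and set it down flat on the narrow raised rail of the fixture, long side along the rail and centred across it, not yet touching the black stop pad. Then, keeping it down on the rail, slide it squarely against the stop and press the stop in with a steady 7 newtons or so (give or take 3; the stop's pointer then stands between the two pairs of marks), never driving the stop to the end of its travel. Finish while still pressing, with the block in the fingers: I will fasten it while you hold it; leave the other things on the bench where they are.

Things in the scene. Friction and masses are not known exactly. Their poses are not given: they have to be found in the camera images.
- block_center (a point): centre of the loose steel block to be held (a plain bright-grey rectangular block with one dark hole in its top), 30 mm along its x, 45 mm along its y, 31 mm high, about 0.2 to 0.4 kg; this point lies half-way up, 15.5 mm above its underside; z is up
- block: the same steel block; origin at the centre of its underside, axes as for block_center
- fixture: the fixture, screwed to the bench and immovable: an aluminium base plate 220 mm (its x) by 90 mm (its y) and 10 mm thick, carrying the rail and, at the +x end, a stop housing 44 mm wide whose top is 85 mm above the bench (its marks 90 mm). Origin at the centre of the plate's underside, x along the rail towards the stop, z up
- rail_seat (a point): point on the top of the narrow rail: a steel bridge 24 mm wide whose flat top lies 50 mm above the bench; it runs along the fixture's x from -105 mm to +70 mm of the fixture's origin, and the block overhangs it by 3 mm on both sides. The point lies on the top surface, on its centre line, 70 mm in front of the unpressed stop face: a good place for the centre of the block's underside when it is set down. Axes as the fixture
- stop_face (a point): centre of the face of the black stop pad, 36 mm wide, from 1.5 to 31.5 mm above the rail's top, on a sprung plunger (the face looks along the fixture's -x, 15.5 mm above the rail's top); it moves with the stop, and lies 35 mm in +x of the fixture's origin when unpressed
- stop (a joint): how far the stop is pressed in, in m, along the fixture's +x: 0 free, 0.032 at the end of its travel. Spring without preload, 450 N per m of travel: 4 N at 0.009, 7 N at 0.0155, 10 N at 0.022. A pointer strip above the stop moves with it and its tip lies between the two pairs of marks on the housing's top from 0.009 to 0.022
- drill_jig: bystander: a larger stepped steel block with two brass pins, 75 x 110 x 32 mm, loose; origin at the centre of its underside
- sensor_loose: bystander: a loose flat round metal sensor body, 38 mm wide, 13 mm high; origin at the centre of its underside
- tape: bystander: a loose roll of yellow tape, 60 mm wide, 12 mm high; origin at the centre of its underside
Not all that is in view belongs to the job. What is meant by the block is not green or orange, and is the smaller of those in its own colour.

How it is judged:
By the outcome, as a careful person would: the job done as asked, in the order asked, and still so for the second after the job is handed in, while the arm keeps its last pose, push and grip.
It also fails if it takes over 51 s, if anything falls off the work surface, if the arm or the gripper's body presses on something with over 40 N, if the wrist force passes 120 N, or if a joint passes its speed limit or range.

## Working session

There is one attempt and no reset: what is moved stays moved. The work goes in short steps, Python scripts to look and compute and a tool call to move; the robot and the scene stay as the last step left them, time stands still between calls to the robot, and variables do not carry over. Pictures are saved under pics/ and viewed, at most 10 in all, crops included, and the job is handed in when it is done.

Besides the shell and the picture viewer there is one more tool, called after "Request:" as a command line: name --argument value ..., lists and objects as JSON in quotes. step_arm: Moves the arm, as the interface text tells. Its arguments: {"type":"object","properties":{"deltas":{"type":"array","items":{"type":"array"}}},"required":["deltas"]}

```bash
mkdir -p pics; cat > h.py <<'E'
from workcell import *
import numpy as np, cv2
from scipy.spatial.transform import Rotation as R
def rot(q):
    q=np.array(q,float)
    return q if q.shape==(3,3) else R.from_quat([q[1],q[2],q[3],q[0]]).as_matrix()
def ray(p,uv):
    d=np.linalg.inv(p["intrinsics"])@[uv[0],uv[1],1]
    return np.array(p["origin"]),rot(p["attitude"])@d
def atz(p,uv,z):
    o,d=ray(p,uv); return o+d*(z-o[2])/d[2]
def proj(p,X):
    c=rot(p["attitude"]).T@(np.array(X)-p["origin"]); k=p["intrinsics"]@c; return k[:2]/k[2]
E
python3 - <<'E'
from h import *
s=state(); print(s)
for n in("top","scene"):
    p=capture(n); cv2.imwrite(f"pics/{n}0.png",p["frame"]); print(n,p["origin"],p["attitude"],p["intrinsics"])
    for q in("block","fixture","stop_face","rail_seat","drill_jig","sensor_loose","tape"):
        for r in spot_in(p,q)[:3]:
            uv=np.array(r["position"])*[640,480]; print(q,round(r["conf"],2),uv.round(),atz(p,uv,0.03).round(3))
E
```

```text
{'clock': 0.0, 'joint_pos': array([ 1.06852851e+00,  5.28463769e-01,  1.43395816e+00, -3.78378205e-05,
        1.18143264e+00, -1.78501163e-01]), 'joint_velocities': array([-2.12815156e-05,  4.03376152e-04,  2.20971418e-03, -6.74186882e-04,
       -8.82602746e-04,  1.95900427e-04]), 'tau': array([-2.27277422e-03, -4.42346656e+01, -1.78021163e+01, -2.04105004e-04,
        8.51706311e-03,  2.99641464e-06]), 'tcp_pos': array([0.19846106, 0.59188026, 0.24131734]), 'tcp_rot': array([-3.61078705e-04,  1.61169986e-01,  9.86926014e-01, -1.07191106e-03]), 'ft_force': array([ 0.43685441, -0.20812989,  0.57497822]), 'moment': array([ 0.0668683 , -0.04801441, -0.0306989 ]), 'finger_force': 0.0, 'finger_gap': 0.08524458424071855}
top [ 0.32851289 -0.16013036  1.04333296] [-0.03987141  0.71083218 -0.69804106  0.07659348] [[585.38653134   0.         318.20839787]
 [  0.         585.38653134 242.99886222]
 [  0.           0.           1.        ]]
block 0.9 [367. 189.] [ 0.598 -0.298  0.03 ]
block 0.84 [314. 202.] [ 0.571 -0.204  0.03 ]
block 0.74 [169. 216.] [0.54  0.049 0.03 ]
fixture 0.57 [250. 2
[... 272 characters left out ...]
  0.03 ]
tape 0.8 [423. 228.] [ 0.529 -0.399  0.03 ]
scene [0.02286168 0.069098   0.73500793] [ 0.16668549 -0.47002202  0.81610117 -0.29201734] [[441.58674249   0.         313.30422752]
 [  0.         441.58674249 242.32012974]
 [  0.           0.           1.        ]]
block 0.94 [184. 291.] [0.54  0.049 0.03 ]
block 0.92 [324. 208.] [ 0.594 -0.293  0.03 ]
block 0.65 [292. 229.] [ 0.575 -0.201  0.03 ]
fixture 0.74 [248. 265.] [ 0.536 -0.082  0.03 ]
stop_face 0.64 [237. 231.] [ 0.629 -0.099  0.03 ]
rail_seat 0.92 [246. 263.] [ 0.542 -0.081  0.03 ]
drill_jig 0.86 [350. 257.] [ 0.45  -0.267  0.03 ]
sensor_loose 0.7 [355. 315.] [ 0.336 -0.203  0.03 ]
tape 0.57 [237. 229.] [ 0.633 -0.101  0.03 ]
```

View pics/top0.png

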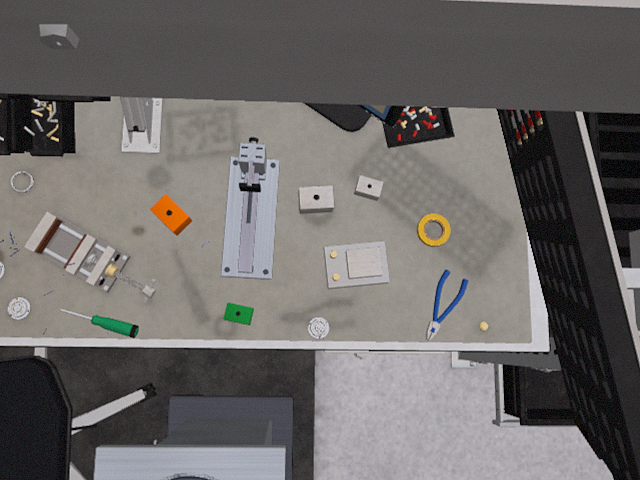

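View pics/scene0.png

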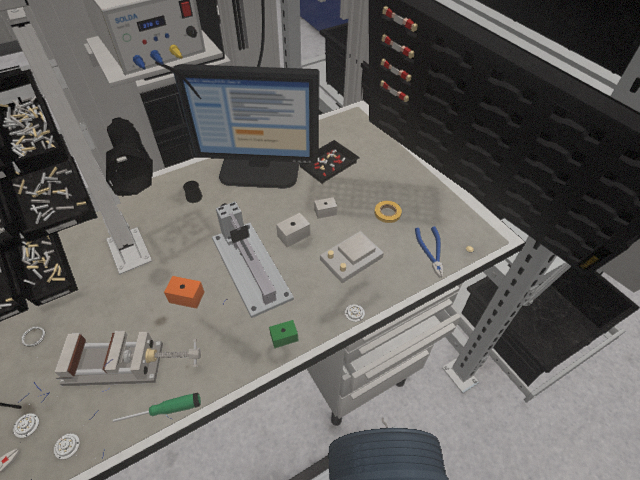

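The job's block is the smaller grey one, at about (369,187) in the top view and (325,207) in the scene view. The larger grey one at (316,199) is a look-alike. The fixture runs from (248,278) up to its stop at (250,185). Next I'll get the yaws.

```bash
python3 - <<'E'
from h import *
p=capture("top")
for q in("block","fixture"):
    for r in cut_out(p,q)[:4]:
        m=r["pixels"].astype(np.uint8); c,d,a=cv2.minAreaRect(np.argwhere(m)[:,::-1].astype(np.float32))
        b=cv2.boxPoints((c,d,a)); print(q,round(r["conf"],2),np.array(c).round(1),[atz(p,u,0.031 if q=="block" else .01).round(3)[:2].tolist() for u in b])
        w=[atz(p,u,.03)[:2] for u in b]; e=[w[1]-w[0],w[2]-w[1]]
        print([(round(float(np.degrees(np.arctan2(v[1],v[0])))),round(float(np.linalg.norm(v)),3)) for v in e])
p=capture("wrist"); s=state(); T=rot(s["tcp_rot"])
print("cam in tool", T.T@(p["origin"]-s["tcp_pos"]), T.T@rot(p["attitude"]), p["intrinsics"]); print(T)
E
```

```text
block 0.9 [368.5 186.7] [[0.59, -0.274], [0.626, -0.284], [0.614, -0.327], [0.579, -0.317]]
[(-15, 0.037), (-105, 0.045)]
block 0.77 [171.5 214. ] [[0.552, 0.082], [0.581, 0.057], [0.534, 0.009], [0.506, 0.034]]
[(-41, 0.038), (-134, 0.067)]
block 0.67 [316.  198.8] [[0.599, -0.175], [0.604, -0.236], [0.555, -0.239], [0.551, -0.178]]
[(-86, 0.062), (-177, 0.049)]
block 0.6 [238.5 313.1] [[0.363, -0.051], [0.394, -0.057], [0.383, -0.103], [0.352, -0.097]]
[(-12, 0.032), (-103, 0.047)]
fixture 0.81 [250.7 207.2] [[0.439, -0.042], [0.698, -0.048], [0.694, -0.141], [0.435, -0.131]]
[(-1, 0.253), (-92, 0.091)]
cam in tool [ 0.08313636 -0.00015279 -0.13211053] [[ 6.55151583e-04 -9.46010628e-01 -3.24134944e-01]
 [ 9.99999530e-01  8.51614938e-04 -4.64268079e-04]
 [ 7.15240697e-04 -3.24134487e-01  9.46010741e-01]] [[422.91346302   0.         316.09439071]
 [  0.         422.91346302 236.62435246]
 [  0.           0.           1.        ]]
[[-9.48037835e-01  3.18157608e-01  9.81130377e-06]
 [ 3.18157607e-01  9.48037834e-01 -3.75174737e-05]
 [-2.12379569e-05 -3.24464436e-05 -9.99999999e-01]]
```

Request:
step_arm --deltas '[[[0,0,0.675],[-58.8,-2.8,0],1],[[0,0,0.675],[-58.8,-2.8,0],1]]'

```text
clock: 1.25
tcp_pos: [0.307, 0.5449, 0.2425]
tcp_rot: [0.0, 0.254, 0.967, 0.001]
ft_force: [0.8, 0.5, 0.3]
finger_gap: 0.0854
finger_force: 0.0
```

Request:
step_arm --deltas '[[[0,0,0.675],[-58.8,-2.8,0],1],[[0,0,0.675],[-58.8,-2.8,0],1],[[0,0,0.675],[-58.8,-2.8,0],1],[[0,0,0.675],[-58.8,-2.8,0],1],[[0,0,0.675],[-58.8,-2.8,0],1],[[0,0,0.675],[-58.8,-2.8,0],1],[[0,0,0.675],[-58.8,-2.8,0],1]]'

```text
clock: 2.12
tcp_pos: [0.5769, 0.2409, 0.2424]
tcp_rot: [0.0, 0.554, 0.832, 0.0]
ft_force: [0.1, 0.0, 0.2]
finger_gap: 0.0856
finger_force: 0.0
```

Request:
step_arm --deltas '[[[0,0,0.675],[-58.8,-2.8,0],1],[[0,0,0.675],[-58.8,-2.8,0],1],[[0,0,0.675],[-58.8,-2.8,0],1],[[0,0,0.675],[-58.8,-2.8,0],1],[[0,0,0.675],[-58.8,-2.8,0],1],[[0,0,0.675],[-58.8,-2.8,0],1],[[0,0,0.675],[-58.8,-2.8,0],1],[[0,0,0],[0,0,0],1]]'

```text
clock: 3.12
tcp_pos: [0.6027, -0.1659, 0.2423]
tcp_rot: [0.001, 0.795, 0.607, -0.0]
ft_force: [-0.0, 0.4, -0.3]
finger_gap: 0.0857
finger_force: 0.0
```

```bash
python3 - <<'E'
from h import *
p=capture("wrist"); s=state(); print(s["tcp_pos"],s["tcp_rot"],p["origin"],p["attitude"])
cv2.imwrite("pics/w1.png",p["frame"]); np.savez("w1.npz",**{k:p[k] for k in("frame","intrinsics","origin","attitude")})
for r in cut_out(p,"block")[:4]:
    m=r["pixels"]; print(r["conf"],np.array(r["position"])*[640,480],m.sum())
E
```

```text
[ 0.60293358 -0.16329742  0.2422412 ] [-1.31341971e-04  7.94200044e-01  6.07656360e-01  1.40978639e-04] [ 0.62505146 -0.0854544   0.37429704] [ 0.16375558  0.97749975 -0.13119881 -0.02156893]
0.88 [ 25.92  162.912] 3031
0.7 [353.408 327.696] 1819
0.64 [302.784 245.616] 3895
```

View pics/w1.png

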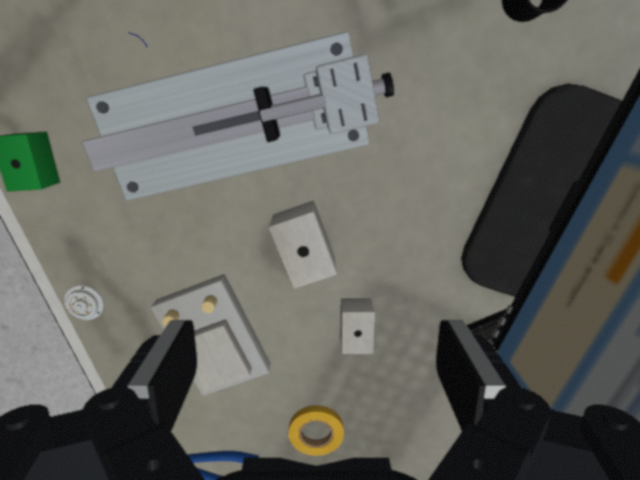

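The wrist view shows the block at (358,328) with its top face at about (342–374, 311–353). The plate's corners are at (88,98), (349,33), (368,143), (126,199), and the black pad at about (265,113).

```bash
cat >> h.py <<'E'
from scipy.optimize import least_squares
def refine(p,pts,w=4):
    g=cv2.cvtColor(p["frame"],cv2.COLOR_BGR2GRAY)
    return cv2.cornerSubPix(g,np.array(pts,np.float32).reshape(-1,1,2),(w,w),(-1,-1),(3,50,.01)).reshape(-1,2)
def fit(p,uv,M,x0,zfree=False):
    M=np.array(M,float)
    def X(v):
        c,s=np.cos(v[2]),np.sin(v[2]); return np.c_[v[0]+c*M[:,0]-s*M[:,1],v[1]+s*M[:,0]+c*M[:,1],M[:,2]+(v[3] if len(v)>3 else 0)]
    f=lambda v:(np.array([proj(p,a) for a in X(v)])-uv).ravel()
    r=least_squares(f,x0); return r.x,r.fun.reshape(-1,2).round(1).tolist()
PL=[(-.11,.045,.01),(.11,.045,.01),(.11,-.045,.01),(-.11,-.045,.01)]
RL=[(-.105,.012,.05),(-.105,-.012,.05)]
BT=[(-.015,.0225,.031),(.015,.0225,.031),(.015,-.0225,.031),(-.015,-.0225,.031)]
E
cat > f1.py <<'E'
from h import *
d=np.load("w1.npz"); p={k:d[k] for k in d}
pl=refine(p,[(88,98),(349,33),(368,143),(126,199)]); rl=refine(p,[(83,141),(90,169)],3); b=refine(p,[(342,312),(374,311),(374,353),(342,353)],3)
print(pl.tolist(),rl.tolist(),b.tolist())
for z in(0,1):
  for n,u,M,x in(("plate",pl,PL,[.55,-.09,0]),("both",np.r_[pl,rl],PL+RL,[.55,-.09,0]),("block",b,BT,[.6,-.3,-.26])):
    print(n,fit(p,u,M,x+[0.]*z))
E
python3 f1.py
```

```text
[[87.05043029785156, 97.9918212890625], [347.3590087890625, 32.30220413208008], [368.0508728027344, 143.5527801513672], [125.57545471191406, 199.27780151367188]] [[82.60234832763672, 141.69583129882812], [90.0, 169.0]] [[341.4879455566406, 313.1278381347656], [373.2524108886719, 311.5820007324219], [372.71600341796875, 352.8417053222656], [341.73291015625, 353.0890808105469]]
plate (array([ 0.54963555, -0.0898069 , -0.04147585]), [[-2.3, -0.9], [1.1, -1.5], [1.6, 1.4], [-0.4, 2.1]])
both (array([ 0.54955669, -0.0895031 , -0.04445715]), [[-2.5, -1.7], [1.2, -1.5], [1.3, 1.5], [-0.9, 1.5], [-2.0, -1.2], [2.9, 2.5]])
block (array([ 0.60611067, -0.30149304, -0.23650422]), [[-0.6, -1.0], [0.5, -0.4], [0.4, 0.5], [-0.3, 1.0]])
plate (array([ 0.54874518, -0.08963669, -0.04191855, -0.00508791]), [[-0.2, -1.0], [-0.4, -0.5], [-0.2, 0.9], [0.9, 0.7]])
both (array([ 0.54845824, -0.08938928, -0.04443131, -0.00353891]), [[-1.6, -1.5], [-0.5, -0.7], [-0.5, 1.2], [-0.4, 0.7], [-1.0, -1.5], [3.9, 1.9]])
block (array([ 0.60550962, -0.30845597, -0.23684405, -0.01116002]), [[-0.0, -0.4], [-0.0, 0.3], [-0.1, -0.2], [0.2, 0.3]])
```

Request:
step_arm --deltas '[[[0,0,0],[-45,13,30],1],[[0,0,0],[-45,13,30],1],[[0,0,0],[-45,13,30],1],[[0,0,-0.18],[0,0,0],1],[[0,0,0],[0,0,0],1]]'

```text
clock: 3.85
tcp_pos: [0.6067, -0.2997, 0.1523]
tcp_rot: [-0.001, 0.785, 0.62, 0.0]
ft_force: [-0.0, 0.6, 0.2]
finger_gap: 0.0854
finger_force: 0.0
```

```bash
python3 - <<'E'
from h import *
p=capture("wrist"); s=state(); print(s["tcp_pos"],s["tcp_rot"])
cv2.imwrite("pics/w2.png",p["frame"]); np.savez("w2.npz",**{k:p[k] for k in("frame","intrinsics","origin","attitude")})
g=[proj(p,(.6061+x*np.cos(-.2365)-y*np.sin(-.2365),-.3020+x*np.sin(-.2365)+y*np.cos(-.2365),z)) for x,y,z in BT]
print(np.round(g))
E
```

```text
[ 0.60700178 -0.29955253  0.15301985] [2.38617510e-05 7.84675837e-01 6.19906205e-01 3.56060720e-04]
[[291. 200.]
 [340. 200.]
 [338. 268.]
 [292. 268.]]
```

View pics/w2.png

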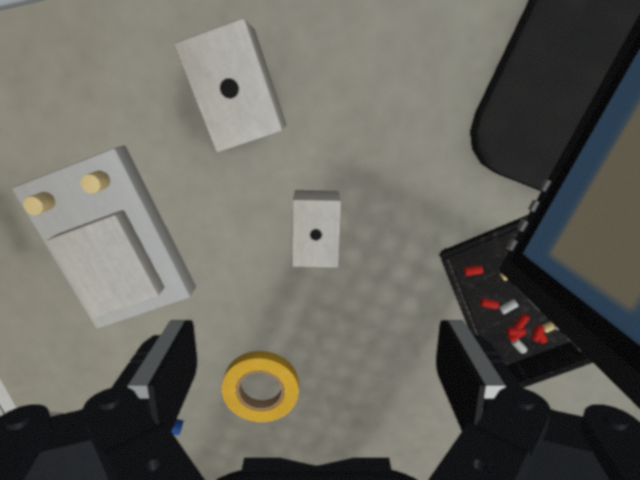

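The block is at (316,235), with its top face spanning (292–341, 200–267), as predicted.

```bash
python3 - <<'E'
from h import *
P=[]
for n in("w1","w2"):
    d=np.load(n+".npz"); P.append({k:d[k] for k in d})
U=[refine(P[0],[(342,312),(374,311),(374,353),(342,353)],3),refine(P[1],[(293,200),(341,200),(339,267),(292,266)],4)]
print(U[1].tolist())
print(fit(P[1],U[1],BT,[.606,-.3,-.23])); print(fit(P[1],U[1],BT,[.606,-.3,-.23,0]))
for i in range(4):
    A=[];b=[]
    for p,u in zip(P,U):
        o,d=ray(p,u[i]); d/=np.linalg.norm(d); Q=np.eye(3)-np.outer(d,d); A.append(Q); b.append(Q@o)
    print(np.linalg.lstsq(np.vstack(A),np.hstack(b),rcond=None)[0].round(4))
E
```

```text
[[293.29205322265625, 199.55421447753906], [339.5519714355469, 200.43280029296875], [337.42584228515625, 266.5686340332031], [292.6097412109375, 266.04998779296875]]
(array([ 0.60643793, -0.30155435, -0.25252238]), [[-1.3, -0.6], [1.2, -0.5], [0.7, 0.8], [-0.7, 0.5]])
(array([ 0.60592704, -0.30366513, -0.25253687, -0.00668741]), [[-0.7, 0.2], [0.6, 0.3], [0.2, -0.1], [-0.1, -0.4]])
[ 0.5978 -0.2763  0.0326]
[ 0.6256 -0.2839  0.0301]
[ 0.6151 -0.3266  0.0306]
[ 0.5865 -0.3201  0.0291]
```

Request:
step_arm --deltas '[[[0,0,0.11],[-2,0,40],1],[[0,0,0],[0,0,40],1],[[0,0,0],[0,0,30],0.6],[[0,0,0],[0,0,20],0.4],[[0,0,0],[0,0,9],0.2],[[0,0,0],[0,0,0],0.2]]'

```text
clock: 4.65
tcp_pos: [0.6062, -0.3033, 0.0137]
tcp_rot: [0.0, 0.79, 0.613, 0.0]
ft_force: [-0.7, -0.0, 0.6]
finger_gap: 0.0512
finger_force: 0.0
```

Request:
step_arm --deltas '[[[0,0,0],[0,0,0],-1],[[0,0,0],[0,0,0],-1],[[0,0,0],[0,0,0],-1],[[0,0,0],[0,0,0],-1]]'

```text
clock: 5.15
tcp_pos: [0.6066, -0.3044, 0.0149]
tcp_rot: [0.001, 0.79, 0.613, 0.0]
ft_force: [-0.7, 0.6, 5.5]
finger_gap: 0.0291
finger_force: 60.7
```

Request:
step_arm --deltas '[[[0,0,0],[0,0,-20],-1],[[0,0,0],[0,0,-45],-1],[[0,0,1.22],[0,0,-50],-1],[[0,0,1.22],[0,0,-40],-1],[[0,0,1.22],[0,0,0],-1],[[0,0,1.22],[0,0,0],-1],[[0,0,1.22],[0,0,0],-1],[[0,0,1.22],[0,0,0],-1]]'

```text
clock: 6.15
tcp_pos: [0.6052, -0.3034, 0.1688]
tcp_rot: [-0.0, 0.989, 0.145, -0.0]
ft_force: [-0.3, -0.2, -2.3]
finger_gap: 0.0288
finger_force: 59.8
```

Request:
step_arm --deltas '[[[0,0,1.22],[0,0,0],-1],[[0,0,1.24],[0,0,0],-1],[[0,0,0],[-20,-42,0],-1],[[0,0,0],[-20,-42,0],-1],[[0,0,0],[-20,-42,0],-1],[[0,0,0],[-20,-42,0],-1],[[0,0,0],[-20,-42,0],-1],[[0,0,0],[0,0,0],-1]]'

```text
clock: 7.15
tcp_pos: [0.5123, -0.0857, 0.1686]
tcp_rot: [-0.001, 1.0, -0.021, -0.002]
ft_force: [0.5, -0.6, -0.9]
finger_gap: 0.0291
finger_force: 60.1
```

```bash
python3 - <<'E'
from h import *
s=state(); print(s["tcp_pos"],s["tcp_rot"],s["finger_gap"],s["ft_force"])
p=capture("wrist")
cv2.imwrite("pics/w3.png",p["frame"]); np.savez("w3.npz",**{k:p[k] for k in("frame","intrinsics","origin","attitude")})
E
```

```text
[ 0.51231195 -0.08571521  0.16864809] [-0.00102997  0.99977161 -0.02124814 -0.00204764] 0.029055544392930784 [ 0.46038328 -0.58407449 -0.87752918]
```

View pics/w3.png

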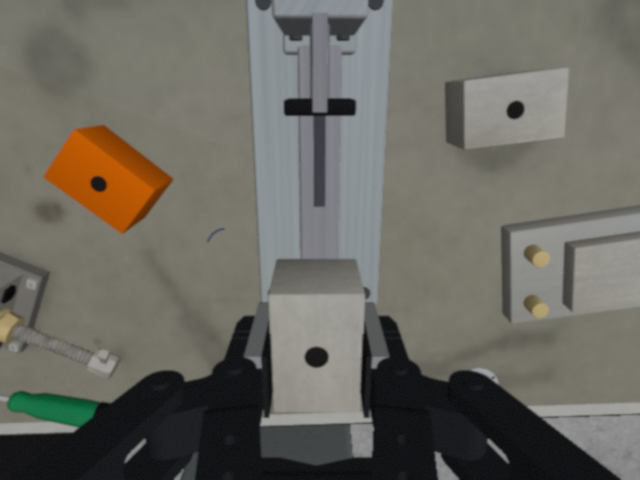

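The block is held at (316,335), lateral centre about 316. The rail edges are at columns ~300 and ~341, and the pad is at (320,106) with its near edge at row ~115.

```bash
cat > f3.py <<'E'
from h import *
d=np.load("w3.npz"); p={k:d[k] for k in d}; s=state()
g=cv2.GaussianBlur(cv2.cvtColor(p["frame"],cv2.COLOR_BGR2GRAY),(3,3),0).astype(float)
def vedge(rows,lo,hi,z,ax=1):
    W=[]
    for r in rows:
        L=np.abs(np.diff(g[r-1:r+2].mean(0)))[lo:hi]; i=L.argmax(); k=np.arange(max(i-2,0),min(i+3,len(L)))
        W.append(atz(p,((L[k]*k).sum()/L[k].sum()+lo+.5,r),z)[:2])
    W=np.array(W); c=np.polyfit(W[:,0],W[:,1],1); e=W[:,1]-np.polyval(c,W[:,0]); ok=abs(e)<.0015
    c=np.polyfit(W[ok,0],W[ok,1],1); return c, ok.sum(), abs(e).max().round(4)
for n,a in dict(railL=(range(125,250,6),294,310,.05),railR=(range(125,250,6),333,348,.05),plateL=(range(125,270,6),244,270,.01),plateR=(range(125,270,6),372,396,.01)).items():
    c,k,e=vedge(*a); print(n,"y at x=.514:",np.polyval(c,.514).round(4),"slope",c[0].round(4),k,e)
zt=s["tcp_pos"][2]-.0145+.031
for n,a in dict(blkL=(range(305,400,6),262,282,zt),blkR=(range(305,400,6),352,372,zt)).items():
    c,k,e=vedge(*a); print(n,np.polyval(c,.512).round(4),c[0].round(4),k,e)
for c0 in(292,348):
    L=np.abs(np.diff(g[:,c0-3:c0+4].mean(1)))[104:125]; i=L.argmax(); print("pad front",c0,i+104.5,atz(p,(c0,i+104.5),.0815).round(4))
for c0 in(285,316,350):
    for lo,hi,z in((250,275,zt-.031),(275,302,zt),(400,425,zt)):
        L=np.abs(np.diff(g[:,c0-3:c0+4].mean(1)))[lo:hi]; i=L.argmax(); print("blk",c0,i+lo+.5,atz(p,(c0,i+lo+.5),z).round(4))
print(s["tcp_pos"])
E
python3 f3.py
```

```text
railL y at x=.514: -0.0753 slope -0.0407 21 0.0002
railR y at x=.514: -0.1001 slope -0.0437 21 0.0005
plateL y at x=.514: -0.0444 slope -0.0412 25 0.0002
plateR y at x=.514: -0.1323 slope -0.0396 25 0.0004
blkL -0.0716 -0.0425 16 0.0002
blkR -0.1007 -0.046 16 0.0002
pad front 292 115.5 [ 0.585  -0.0771  0.0815]
pad front 348 114.5 [ 0.5844 -0.1049  0.0815]
blk 285 258.5 [ 0.5379 -0.0756  0.1545]
blk 285 293.5 [ 0.539  -0.0779  0.1855]
blk 285 424.5 [ 0.4897 -0.0746  0.1855]
blk 316 258.5 [ 0.5374 -0.0871  0.1545]
blk 316 293.5 [ 0.5386 -0.0872  0.1855]
blk 316 423.5 [ 0.4897 -0.0852  0.1855]
blk 350 258.5 [ 0.5369 -0.0998  0.1545]
blk 350 293.5 [ 0.5382 -0.0975  0.1855]
blk 350 422.5 [ 0.4896 -0.0967  0.1855]
[ 0.51451427 -0.08779105  0.16899391]
```

Request:
step_arm --deltas '[[[0,0,0],[0,-0.4,40],-1],[[0,0,0],[0,0,35],-1],[[0,0,0],[0,0,15],-1],[[0,0,0],[0,0,8],-1],[[0,0,0],[0,0,2],-1],[[0,0,0],[0,0,0],-1],[[0,0,0],[0,0,0],-1]]'

```text
clock: 8.07
tcp_pos: [0.516, -0.0891, 0.0691]
tcp_rot: [0.0, 1.0, -0.023, 0.001]
ft_force: [0.8, 0.1, -2.4]
finger_gap: 0.0289
finger_force: 60.0
```

Request:
step_arm --deltas '[[[0,0,0],[0,0,1],-1],[[0,0,0],[0,0,1],-1],[[0,0,0],[0,0,0],-1],[[0,0,0],[0,0,0],-1]]'

```text
clock: 8.57
tcp_pos: [0.5155, -0.0889, 0.0663]
tcp_rot: [-0.0, 1.0, -0.023, -0.0]
ft_force: [0.5, -0.2, -2.3]
finger_gap: 0.0287
finger_force: 60.0
```

```bash
cat > f4.py <<'E'
import sys
from h import *
p=capture("wrist"); s=state(); n=sys.argv[1]; cv2.imwrite(f"pics/{n}.png",p["frame"]); np.savez(n+".npz",**{k:p[k] for k in("frame","intrinsics","origin","attitude")})
print(s["clock"],s["tcp_pos"],s["tcp_rot"],s["ft_force"],s["moment"])
g=cv2.GaussianBlur(cv2.cvtColor(p["frame"],cv2.COLOR_BGR2GRAY),(3,3),0).astype(float)
def line(xs,yc,z,w=9):  # fixture-ish edge: predict columns from world guess
    W=[]
    for x in xs:
        u=proj(p,(x,yc-.0415*(x-.514),z)); r=int(round(u[1])); lo=int(u[0])-w
        if r<2 or r>477: continue
        L=np.abs(np.diff(g[r-1:r+2].mean(0)))[lo:lo+2*w]; i=L.argmax(); k=np.arange(max(i-2,0),min(i+3,len(L)))
        W.append(atz(p,((L[k]*k).sum()/L[k].sum()+lo+.5,r),z)[:2])
    W=np.array(W); c=np.polyfit(W[:,0],W[:,1],1); e=W[:,1]-np.polyval(c,W[:,0]); ok=abs(e)<=max(.0008,np.median(abs(e))); c=np.polyfit(W[ok,0],W[ok,1],1)
    return np.polyval(c,.514).round(4),c[0].round(4),ok.sum(),len(W)
bx=s["tcp_pos"][0]+.0015; by=s["tcp_pos"][1]+.0415*(bx-.514)
print("block",[line(np.arange(bx-.016,bx+.016,.002),by+t,.081) for t in(.015,-.015)])
if bx<.53: print("rail",[line(np.arange(bx+.028,bx+.06,.002),-.0878+t,.05) for t in(.012,-.012)])
E
python3 f4.py w4
```

```text
8.625 [ 0.51549593 -0.08889302  0.06631294] [ 2.52253115e-06  9.99736810e-01 -2.29414691e-02 -4.85012172e-06] [-0.40304302  0.08818439 -1.98446163] [-0.02160768  0.02074595 -0.0134292 ]
block [(np.float64(-0.0744), np.float64(-0.0514), np.int64(17), 17), (np.float64(-0.1041), np.float64(-0.046), np.int64(17), 17)]
rail [(np.float64(-0.0757), np.float64(-0.0409), np.int64(17), 17), (np.float64(-0.1001), np.float64(-0.0392), np.int64(17), 17)]
```

View pics/w4.png

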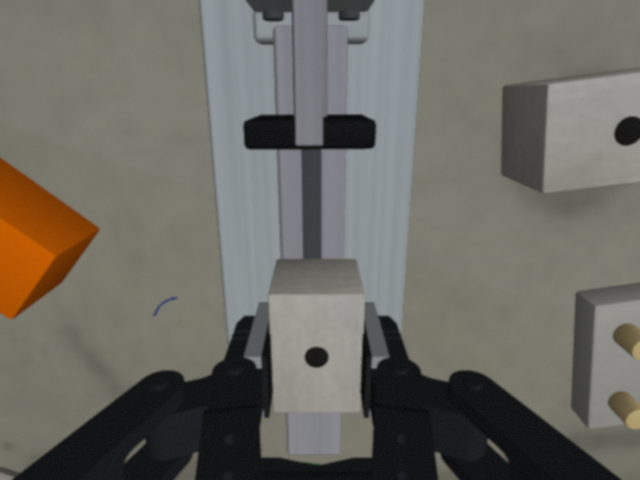

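The block is centred at about column 316 and the rail just ahead of it at about 314. The rail is roughly 1 mm to the left, so I'll correct that and lower gently.

Request:
step_arm --deltas '[[[0,0,-0.03],[0,-1.0,0.5],-1],[[0,0,0],[0,0,1],-1],[[0,0,0],[0,0,0.5],-1],[[0,0,0],[0,0,0],-1],[[0,0,0],[0,0,0],-1]]'

```text
clock: 9.25
tcp_pos: [0.5155, -0.0878, 0.0649]
tcp_rot: [0.0, 1.0, -0.021, 0.0]
ft_force: [-1.7, 1.8, 5.5]
finger_gap: 0.0288
finger_force: 61.0
```

```bash
python3 f4.py w5
```

```text
9.3 [ 0.51553282 -0.08782378  0.06486971] [ 1.13277333e-05  9.99782430e-01 -2.08584776e-02  1.29208710e-04] [-1.82955695  1.16935631  5.51732601] [0.13809469 0.28438848 0.02944041]
block [(np.float64(-0.0735), np.float64(-0.0507), np.int64(17), 17), (np.float64(-0.1029), np.float64(-0.0381), np.int64(17), 17)]
rail [(np.float64(-0.0756), np.float64(-0.0406), np.int64(16), 16), (np.float64(-0.0999), np.float64(-0.042), np.int64(16), 16)]
```

Request:
step_arm --deltas '[[[0,0,0],[4,-0.1,0],-1],[[0,0,0],[8,-0.1,0],-1],[[0,0,0],[10,-0.1,0],-1],[[0,0,0],[10,0,0],-1],[[0,0,0],[6,0,0],-1],[[0,0,0],[2,0,0],-1],[[0,0,0],[0,0,0],-1],[[0,0,0],[0,0,0],-1]]'

```text
clock: 10.3
tcp_pos: [0.5498, -0.0879, 0.065]
tcp_rot: [-0.001, 1.0, -0.02, -0.006]
ft_force: [-11.9, 0.5, 15.6]
finger_gap: 0.0292
finger_force: 62.5
```

```bash
python3 f4.py w6
```

```text
10.35 [ 0.54978399 -0.08786838  0.06499089] [-0.00133462  0.99977482 -0.02030085 -0.00603434] [-11.69832015   0.25801524  15.94304999] [ 0.05474236  1.70998017 -0.00906   ]
block [(np.float64(-0.0718), np.float64(-0.0524), np.int64(17), 17), (np.float64(-0.1017), np.float64(-0.0357), np.int64(17), 17)]
```

View pics/w6.png

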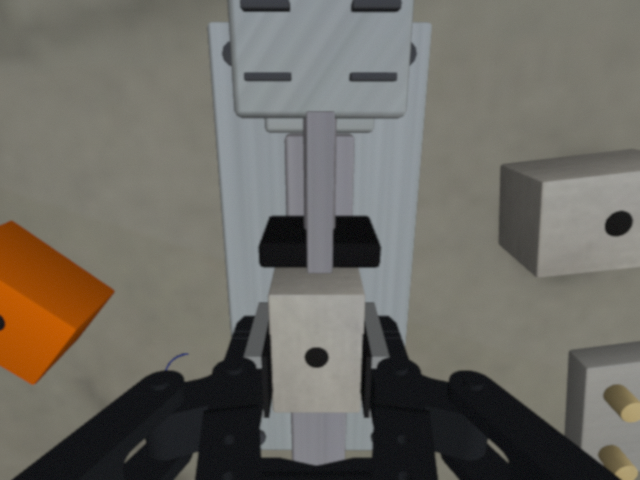

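The pad's near edge is at row ~267 and the block's front-top edge at row ~293, so there's still about 8 mm of gap. The drag is rail friction from too much down-force, so I'll relieve it.

Request:
step_arm --deltas '[[[0,0,0],[-3,0,-0.5],-1],[[0,0,0],[0,0,-0.4],-1],[[0,0,0],[0,0,0],-1]]'

```text
clock: 10.72
tcp_pos: [0.5532, -0.0895, 0.0649]
tcp_rot: [0.0, 1.0, -0.021, 0.001]
ft_force: [-0.3, 0.6, -1.4]
finger_gap: 0.0289
finger_force: 60.2
```

Request:
step_arm --deltas '[[[0,0,0],[0,0,0.3],-1],[[0,0,0],[2,0,0],-1],[[0,0,0],[2,0,0],-1],[[0,0,0],[1,0,0],-1],[[0,0,0],[0,0,0],-1]]'

```text
clock: 11.35
tcp_pos: [0.5572, -0.0892, 0.0649]
tcp_rot: [-0.0, 1.0, -0.021, -0.0]
ft_force: [-3.1, -0.4, 3.1]
finger_gap: 0.0292
finger_force: 60.7
```

Request:
step_arm --deltas '[[[0,0,0],[2,0,0],-1],[[0,0,0],[2,0,0],-1],[[0,0,0],[2,0,0],-1],[[0,0,0],[2,0,0],-1],[[0,0,0],[0,0,0],-1]]'

```text
clock: 11.98
tcp_pos: [0.5644, -0.0894, 0.0649]
tcp_rot: [-0.0, 1.0, -0.021, -0.001]
ft_force: [-5.9, -0.5, 5.7]
finger_gap: 0.0288
finger_force: 61.0
```

```bash
cat > f5.py <<'E'
import sys
from h import *
p=capture("wrist"); s=state(); n=sys.argv[1]; cv2.imwrite(f"pics/{n}.png",p["frame"])
print(s["clock"],s["tcp_pos"],s["tcp_rot"].round(4),s["ft_force"],s["moment"])
g=cv2.cvtColor(p["frame"],cv2.COLOR_BGR2GRAY).astype(float)
for c in(280,292,345,353):
    L=np.abs(np.diff(g[230:310,c-3:c+4].mean(1))); k=[i for i in range(1,78) if L[i]>8 and L[i]>=L[i-1] and L[i]>L[i+1]]; print(c,[(i+230.5,round(L[i]),round(float(atz(p,(c,i+230.5),.0815)[0]),4)) for i in k])
E
python3 f5.py w7
```

```text
12.025 [ 0.56443508 -0.08944179  0.06489085] [-3.000e-04  9.998e-01 -2.080e-02 -1.300e-03] [-5.71410533 -0.16343797  5.12082843] [-0.03018461  0.86384023 -0.04213931]
280 [(240.5, 43, 0.608), (293.5, 50, 0.591)]
292 [(240.5, 39, 0.6079), (293.5, 49, 0.5909)]
345 [(240.5, 39, 0.6072), (293.5, 49, 0.5902)]
353 [(240.5, 46, 0.6071), (293.5, 49, 0.5901)]
```

Request:
step_arm --deltas '[[[0,0,0],[2,0,-0.1],-1],[[0,0,0],[2,0,-0.1],-1],[[0,0,0],[2,0,0],-1],[[0,0,0],[2,0,0],-1],[[0,0,0],[0,0,0],-1]]'

```text
clock: 12.65
tcp_pos: [0.5708, -0.0897, 0.0649]
tcp_rot: [-0.0, 1.0, -0.021, -0.003]
ft_force: [-9.6, -0.6, 6.8]
finger_gap: 0.0288
finger_force: 61.3
```

```bash
python3 f5.py w8
```

```text
12.7 [ 0.57076397 -0.08967003  0.06494045] [-5.000e-04  9.998e-01 -2.060e-02 -3.100e-03] [-9.05486659 -1.23159417  6.68757246] [-0.13731134  1.27142735 -0.02778023]
280 [(240.5, 43, 0.6144), (294.5, 47, 0.5971)]
292 [(240.5, 40, 0.6143), (294.5, 47, 0.597)]
345 [(240.5, 39, 0.6137), (294.5, 47, 0.5963)]
353 [(240.5, 45, 0.6136), (294.5, 47, 0.5962)]
```

View pics/w8.png

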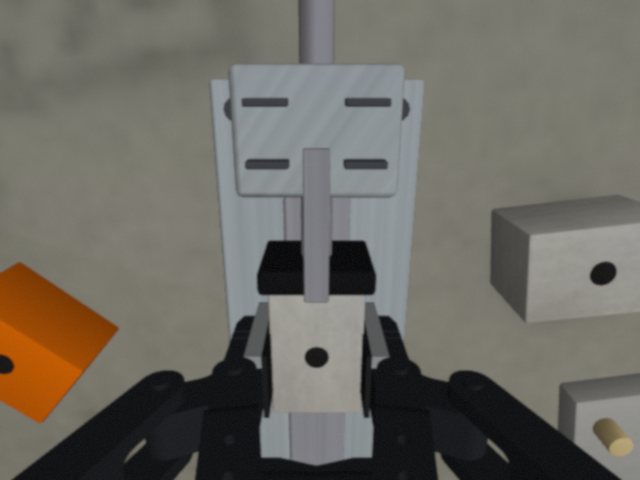

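The pad and block edges meet evenly at row 294 on both sides. The pointer tip is at row 149, between the mark rows 164 (9 mm) and 102 (22 mm), so it's about 12 mm in. I'll press about 3.5 mm further and take out the slight pitch.

Request:
step_arm --deltas '[[[0,0.03,0],[2,0,0],-1],[[0,0.03,0],[2,0,0],-1],[[0,0,0],[0,0,0],-1],[[0,0,0],[0,0,0],-1],[[0,0,0],[0,0,0],-1]]'

```text
clock: 13.32
tcp_pos: [0.5724, -0.0897, 0.0649]
tcp_rot: [-0.001, 1.0, -0.02, -0.001]
ft_force: [-13.3, -1.9, 10.1]
finger_gap: 0.0289
finger_force: 61.8
```

```bash
python3 f5.py w9; python3 f4.py w10|tail -1
```

```text
13.375 [ 0.57243897 -0.08971631  0.064874  ] [-7.000e-04  9.998e-01 -2.040e-02 -1.400e-03] [-12.81960904  -1.77651616   9.12215874] [-0.43709352  2.0562691  -0.11443615]
280 [(240.5, 43, 0.616), (293.5, 49, 0.599)]
292 [(240.5, 39, 0.6159), (293.5, 50, 0.5989)]
345 [(240.5, 37, 0.6153), (294.5, 47, 0.5979)]
353 [(240.5, 42, 0.6152), (294.5, 46, 0.5978)]
block [(np.float64(-0.0724), np.float64(-0.0523), np.int64(17), 17), (np.float64(-0.1026), np.float64(-0.039), np.int64(17), 17)]
```

View pics/w9.png

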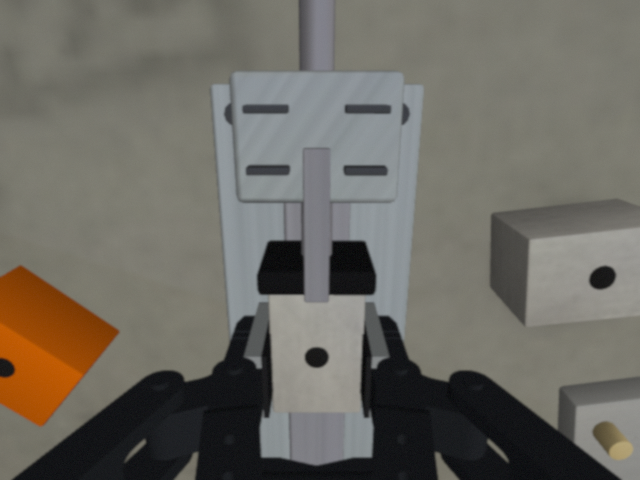

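The pointer tip (row 149) is between the marks (rows 170 and 109), about 13.5 mm in or 6 N. Easing the down-force a little will cut friction and settle it nearer 7 N.

Request:
step_arm --deltas '[[[0,0,0],[0,0,-0.2],-1],[[0,0,0],[0,0,0],-1],[[0,0,0],[0,0,0],-1],[[0,0,0],[0,0,0],-1],[[0,0,0],[0,0,0],-1],[[0,0,0],[0,0,0],-1]]'

```text
clock: 14.18
tcp_pos: [0.5725, -0.0897, 0.0649]
tcp_rot: [-0.001, 1.0, -0.02, -0.001]
ft_force: [-13.3, -2.8, 8.6]
finger_gap: 0.0291
finger_force: 61.6
```

```bash
python3 f5.py w11
```

```text
14.225 [ 0.57244859 -0.08970119  0.06489124] [-7.000e-04  9.998e-01 -2.040e-02 -1.500e-03] [-13.35063704  -1.7338576    8.86568834] [-0.44468373  1.99122751 -0.08946982]
280 [(240.5, 43, 0.616), (293.5, 48, 0.599)]
292 [(240.5, 40, 0.6159), (293.5, 51, 0.5989)]
345 [(240.5, 39, 0.6153), (294.5, 47, 0.5979)]
353 [(240.5, 43, 0.6152), (294.5, 47, 0.5978)]
```

Request:
step_arm --deltas '[[[0,0,0],[-0.8,0,-0.2],-1],[[0,0,0],[-0.8,0,-0.1],-1],[[0,0,0],[0,0,0],-1],[[0,0,0],[0,0,0],-1],[[0,0,0],[0,0,0],-1],[[0,0,0],[0,0,0],-1]]'

```text
clock: 14.98
tcp_pos: [0.5724, -0.0897, 0.0649]
tcp_rot: [-0.001, 1.0, -0.021, 0.0]
ft_force: [-9.6, -2.0, 4.1]
finger_gap: 0.029
finger_force: 60.9
```

```bash
python3 f5.py w12
```

```text
15.025 [ 0.57244437 -0.0897126   0.06491603] [-5.000e-04  9.998e-01 -2.060e-02  2.000e-04] [-9.3906824  -1.90349184  5.09626693] [-0.29660436  1.46926702 -0.07265742]
280 [(240.5, 43, 0.6159), (293.5, 48, 0.5989)]
292 [(240.5, 39, 0.6158), (293.5, 48, 0.5988)]
345 [(240.5, 40, 0.6151), (293.5, 48, 0.5981)]
353 [(240.5, 45, 0.615), (293.5, 48, 0.598)]
```

```bash
python3 -c "
from workcell import *
print(job_done())"
```

```text
the job is handed in; nothing more can be done
None
```

The block is flat and centred on the rail, square against the stop, with the stop pressed in about 13.5 mm (roughly 6 N), and still held in the fingers; the job was handed in at about 15 s.

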